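# Snap the retaining clip onto a trolley coupling pin

### The job

A stock trolley's drawbar coupling is clamped on the packing bench. Pick up the hairpin spring clip by its black grip, slide it flat along the coupling's plate so that one leg passes on either side of the pin's neck, under the pin's head, and push until it snaps fully home around the neck; plate and pin first slide back before the push until they meet a hidden stop, so push on slowly until you feel the snap, stop there, and never press harder than about 20 newtons. Then let go of the clip and leave the tape roll, the spare pin and the little carton where they are.

Things in the scene. Friction and masses are not known exactly. Their poses are not given: they have to be found in the camera images.
- clip: the loose hairpin spring clip, lying flat, about 80 g. Black plastic grip block 30 x 14 x 24 mm (along x, y, z; grip its flat sides, 14 mm apart); the origin is the centre of the block's underside, x points along the two 6 mm steel wire legs to the open mouth, z up. A flat black nose, 8 mm wide and 6 mm high, runs from the block's foot forward to x = 44 mm
- clip_seat (a point): point on the clip's middle line at the level of its underside, 52 mm ahead of its origin, where the pin's axis lies when the clip is home (about 1 mm of slack). Here the legs stand 16 mm apart inside; 9 mm further on they close in to a bulge, 6 mm apart. Passing the bulge over the neck takes some 5 to 10 N of push once the plate is at its stop, then the force drops suddenly (even to a slight pull)
- clip_mouth (a point): middle of the clip's open mouth, 76 mm ahead of the clip's origin, at the level of its underside: the leg tips stand 26 mm apart inside, 38 mm over the outside, and end 3 mm further on. The legs lie at z 0 to 6 mm above the underside; each swings outward about its root (16 mm ahead of the origin) against a spring of 5 N m/rad
- carriage: sliding steel plate with the coupling pin upright on it; origin on the pin's axis at the plate's top face, 45 mm above the bench. x: level, the way to push the clip, towards the buffer housing; z up. The plate spans x -36 to +30 mm, 56 mm wide. Pushed with about 3 N it slides back along x, until it meets a hidden rubber stop 16 to 48 mm on (different each time); it stays where it is left
- pin_top (a point): top of the pin's head, on the pin's axis, 22 mm above the plate. The head is 24 mm in diameter and 11 mm high; below it the neck, 14 mm in diameter, is 11 mm high from the plate: the clip goes round the neck
- base: fixed grey housing carrying the plate; origin on the bench, x as the carriage's. The pin starts between x -33 and +14 mm. Foot 110 mm wide, 12 mm high, x -60 to 115 mm; side cheeks 72 mm apart inside, tops 57 mm above the bench, from x = -13 mm to the buffer housing at x = 70 mm, which is 78 mm high; behind it a drawbar stub to x = 190 mm
- tape: bystander: roll of packing tape lying flat, 80 mm across, 48 mm high, origin under its centre
- spare_pin: bystander: spare steel pin standing on its 28 mm head, 50 mm high, origin under its centre
- carton: bystander: small taped carton 50 x 70 x 40 mm, origin under its centre
Things that resemble listed ones, but are neither listed nor needed, are in the scene too. What is shaped like the clip but green or white is not meant.

How it is judged:
By the outcome, as a careful person would: the job done as asked, in the order asked, and still so for the second after the job is handed in, with the robot touching nothing.
It also fails if it takes over 64 s, if anything falls off the work surface, if the arm or the gripper's body presses on something with over 40 N, if the wrist force passes 120 N, or if a joint passes its speed limit or range.

### The arm

A 6-joint arm with a two-finger parallel gripper is mounted at the origin on the work surface. World frame = base frame: x ahead of the robot, y to its left, z up, the work surface at z = 0. Lengths are in m, angles in rad, forces in N, time in s.
With the tool pointing down it reaches from about 0.225 to 0.875 m from the base axis. Payload 3.4 kg.
Tool frame: the origin (TCP) lies between the finger pads; the fingertips stand 11 mm ahead of it and the grasp point (between the pads) lies 8 mm behind it (tips_ahead is the distance from the TCP to the fingertips, in m); z points along the fingers, x is the direction in which the jaws open and shut, and the axes are right-handed (so a half turn about z gives the same grasp; the last joint's range is limited). The gripper opens to 85 mm and grips with 20 to 120 N. Pads are 22 mm wide; open, the fingers measure 114 mm over their backs; the gripper's body (76 mm by 85 mm) begins 54 mm behind the grasp point. The pads swing forward as they close: fully open they stand 13 mm farther back than shut.
Start: joints at [1.203, 0.276, 1.505, -0, 1.361, -0.121], TCP at [0.14, 0.558, 0.242] pointing down, gripper open.
Joint ranges: [-2.89, 2.89], [-0.75, 2.08], [0.22, 2.7], [-1.18, 4.32], [0.11, 2.71], [-2.7, 2.7]. Speed limits (rad/s): [2.57, 2.57, 3.14, 3.14, 3.14, 3.14].

### API

Orientations are given as a unit quaternion [w, x, y, z].
In Python, from rig import get_state, get_image, sign_off, masks_of, tips_ahead gives the robot as it stands.
- The arm moves only by the tool play_rows, never from a script. Its argument "series" is a list of rows, each an object of numbers: "fingers": the closure, from -1 (fully open) to 1 (shut); "dx", "dy", "dz": the shift along the world's x, y, z in mm; "turn": the turn about the world's z in rad. A call has 1 to 20 rows; each row shifts and turns the pose as measured when the row begins; what a row does not reach is not made up. A row lasts 1/12 s, in which the tool goes at most 41.7 mm and 7.16 degrees, less where a joint would pass 70% of its speed; a pose out of reach is approached as far as the arm can. A call with a gripper value outside its range is refused whole. The fingers move at their own pace and stop on an object; "squeeze" is the grip in N (left out, the last holds). Time passes only in rows, so rows that do not move let the fingers close. It gives the time, the measured TCP pose, the force and the opening at its end, in the units of the state.
- get_state(): the state, without advancing time (a new reading comes with each control period).
- get_image(name): name is "side" or "top" or "wrist"; returns a dict with "pixels" (420x560x3 uint8, red, green, blue), "vfov" (degrees; the focal length in pixels is half the picture's height over the tangent of half this angle, whatever the lens; pixels are square), "cx", "cy" (the principal point, pixels), "dist" ([k1, k2, p1, p2, k3] as OpenCV has them; the pictures are not rectified), "rvec" (rotation vector, rad) and "tvec" (3), from world to camera coordinates, as OpenCV has them; the wrist camera has in their place "hand_eye" (4x4, takes a point from camera to tool coordinates, whose origin is the TCP and whose axes are the tool frame's). Camera axes: x right, y down, z forward; pixel columns grow to the right and rows downward; lengths in m; the calibration is good to about 2 mm. A picture is of the moment at which its call begins: read the wrist's pose just before it. There is no depth.
- sign_off(): hands the job in, once; it reports no verdict.
Trained networks look in a picture, given as the dict that the camera call returned (one of the last four; its "shot" number tells which), for a name from the list of things; names that differ only in an ending like _2 or _b are one class to them, and where a whole thing is asked for, a point or a joint stands for the part that bears it (a point fixed in the world has none). Each returns a list of dicts, best first, with "p" (0 to 1); they miss things now and then, are a little off and sometimes report something else, mostly with a low value. They report only what shows in the picture. A call takes as long as a camera call. They do not tell look-alikes from the thing itself.
- masks_of(picture, label): "region" (420x560 bool, what is visible of it) and "xy" ([column, row] in pixels, amid what is visible of it).
The state is a dict: "clock": time; "qpos": joint angles; "qd": joint speeds; "effort": joint torques, N m; "position": TCP position; "ee_rot": TCP orientation; "contact_force": force on the tool from outside, world axes, zero at the start; "moment": the same for the moment, N m; "width": finger opening in m.
Only numpy, scipy, OpenCV 4.12 (cv2) and the standard library are available. Lean on these libraries where they do the work, as an engineer would, in place of code of your own. Each camera call takes 0.05 s, during which the arm holds its last target. There are 200 camera calls.

## Working session

There is one attempt and no reset: what is moved stays moved. The work goes in short steps, Python scripts to look and compute and a tool call to move; the robot and the scene stay as the last step left them, time stands still between calls to the robot, and variables do not carry over. Pictures are saved under pics/ and viewed, about 8 in all and at most 12, crops included, and the job is handed in when it is done.

Besides the shell and the picture viewer there is one more tool, called after "Emit:" by a JSON object that holds its "fn" and its "kwargs". play_rows: Moves the arm, as the interface text tells. Its arguments: {"type":"object","properties":{"series":{"type":"array"},"squeeze":{"type":"number"}},"required":["series"]}

```bash
mkdir -p pics; ls; cat > h.py <<'E'
import numpy as np, cv2, pickle
from rig import *
def K(im):
    f=210/np.tan(np.radians(im["vfov"])/2); return np.array([[f,0,im["cx"]],[0,f,im["cy"]],[0,0,1.]])
def R_of(q):
    w,x,y,z=q; from scipy.spatial.transform import Rotation as R; return R.from_quat([x,y,z,w]).as_matrix()
def shot(n):
    st=get_state(); im=get_image(n)
    if n=="wrist":
        T=np.eye(4);T[:3,:3]=R_of(st["ee_rot"]);T[:3,3]=st["position"]
        W=T@np.array(im["hand_eye"]); im["R"]=W[:3,:3].T; im["t"]=-W[:3,:3].T@W[:3,3]
    else:
        im["R"]=cv2.Rodrigues(np.array(im["rvec"],float))[0]; im["t"]=np.array(im["tvec"],float).ravel()
    return im
def ray(im,uv,z):
    "pixel -> world point on plane z"
    p=cv2.undistortPoints(np.array(uv,float).reshape(-1,1,2),K(im),np.array(im["dist"],float)).reshape(-1,2)
    d=np.c_[p,np.ones(len(p))]@im["R"]; c=-im["R"].T@im["t"]
    return c+d*((z-c[2])/d[:,2])[:,None]
def proj(im,P):
    return cv2.projectPoints(np.array(P,float).reshape(-1,3),cv2.Rodrigues(im["R"])[0],im["t"],K(im),np.array(im["dist"],float))[0].reshape(-1,2)
def save(im,name,crop=None,s=1):
    a=im["pixels"][:,:,::-1]
    if crop: x0,x1,y0,y1=crop; a=a[y0:y1,x0:x1]
    cv2.imwrite("pics/"+name,cv2.resize(a,None,fx=s,fy=s,interpolation=cv2.INTER_CUBIC))
E
python3 - <<'E'
from h import *
st=get_state();print(st)
a=[]
for n in("top","side"):
    im=shot(n); save(im,n+"0.png"); pickle.dump(im,open(n+"0.pkl","wb"))
    for l in ("clip","carriage","pin_top","base","tape","spare_pin","carton"):
        for d in masks_of(im,l)[:4]:
            print(n,l,round(d["p"],2),np.round(d["xy"]),d["region"].sum(), np.round(ray(im,d["xy"],0.01)[0],3))
E
```

```text
pics
{'clock': 0.0, 'qpos': array([ 1.20300941e+00,  2.76572411e-01,  1.50613177e+00,  6.03886229e-06,
        1.36070759e+00, -1.20982987e-01]), 'qd': array([-0.0012866 ,  0.00049516,  0.00045416,  0.00024243,  0.00129678,
        0.00144487]), 'effort': array([ 1.98696442e-03, -4.16767430e+01, -2.45810258e+01,  2.65678746e-04,
        1.09798802e-02,  3.20701486e-05]), 'position': array([0.14028393, 0.55709606, 0.24145312]), 'ee_rot': array([ 4.65896284e-04,  7.88766819e-01,  6.14691857e-01, -7.81182771e-04]), 'contact_force': array([-0.74827898, -0.46833064,  0.52742112]), 'moment': array([-0.04372262,  0.02903431, -0.01090979]), 'width': 0.08552691007746491}
top clip 0.83 [386. 219.] 211 [ 0.564 -0.262  0.01 ]
top clip 0.71 [334. 192.] 333 [ 0.632 -0.14   0.01 ]
top clip 0.71 [382. 158.] 324 [ 0.714 -0.259  0.01 ]
top clip 0.52 [329. 251.] 334 [ 0.491 -0.125  0.01 ]
top carriage 0.93 [208. 229.] 793 [0.549 0.16  0.01 ]
top carriage 0.22 [277. 284.] 664 [ 0.417 -0.001  0.01 ]
top pin_top 0.82 [209. 231.] 831 [0.544 0.157 0.01 ]
top pin_top 0.55 [336. 194.] 243 [ 0.628 -0.146  0.01 ]
top base 0.7 [199. 214.] 4207 [0.587 0.182 0.01 ]
top tape 0.58 [272. 201.] 623 [0.613 0.008 0.01 ]
top spare_pin 0.5 [279. 173.] 93 [ 0.681 -0.01   0.01 ]
top carton 0.94 [279. 284.] 709 [ 0.416 -0.005  0.01 ]
side clip 0.98 [421. 255.] 438 [ 0.705 -0.267  0.01 ]
side clip 0.97 [272. 282.] 617 [ 0.487 -0.115  0.01 ]
side clip 0.88 [376. 311.] 836 [ 0.557 -0.273  0.01 ]
side clip 0.56 [339. 245.] 362 [ 0.626 -0.147  0.01 ]
side carriage 0.6 [196. 178.] 875 [0.572 0.187 0.01 ]
side pin_top 0.88 [193. 182.] 937 [0.557 0.182 0.01 ]
side base 0.67 [206. 172.] 4762 [0.597 0.187 0.01 ]
side tape 0.94 [263. 215.] 1610 [0.589 0.005 0.01 ]
side tape 0.17 [195. 182.] 906 [0.562 0.18  0.01 ]
side spare_pin 0.53 [301. 190.] 227 [ 0.693 -0.     0.01 ]
side carton 0.95 [189. 268.] 1755 [0.413 0.009 0.01 ]
```

```bash
python3 - <<'E'
from h import *
t=pickle.load(open("top0.pkl","rb"));s=pickle.load(open("side0.pkl","rb"))
a=cv2.resize(t["pixels"][110:320,140:430,::-1],(800,580),interpolation=cv2.INTER_CUBIC);cv2.imwrite("pics/t1.png",a)
a=cv2.resize(s["pixels"][110:350,140:460,::-1],(800,600),interpolation=cv2.INTER_CUBIC);cv2.imwrite("pics/s1.png",a)
E
```

```text
(no output)
```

View pics/t1.png

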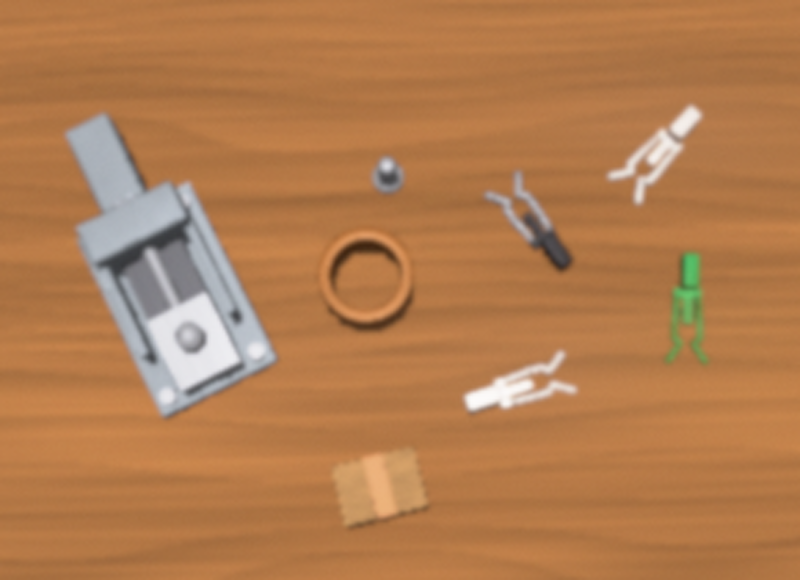

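View pics/s1.png

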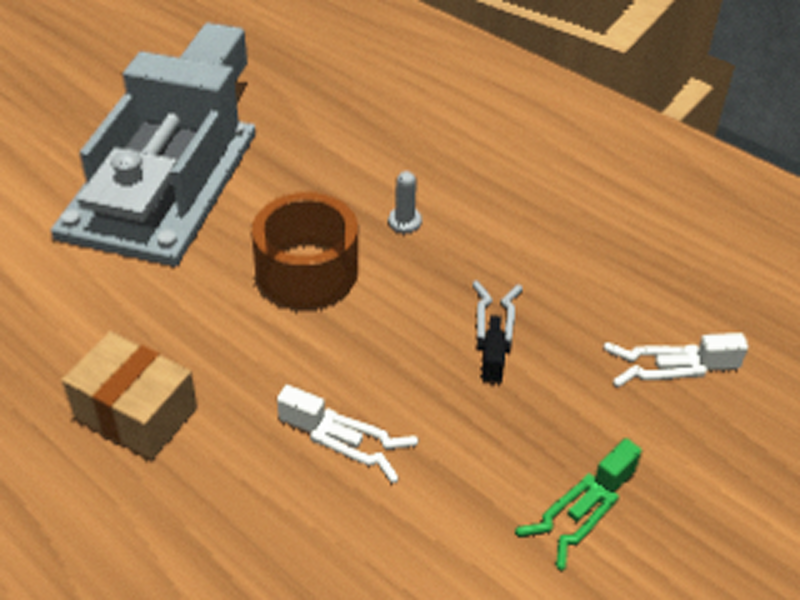

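```bash
python3 - <<'E'
from h import *
im=pickle.load(open("top0.pkl","rb"))
s=pickle.load(open("side0.pkl","rb"))
c=lambda *p:[(x/2.7586+140-.3,y/2.7619+110-.3) for x,y in p]
cs=lambda *p:[(x/2.5+140-.3,y/2.5+110-.3) for x,y in p]
g=ray(im,c((553,250)),.024)[0]; m=ray(im,c((488,195),(518,174)),.003).mean(0)
print("clip",g,m,np.degrees(np.arctan2(*(m-g)[[1,0]])))
m=ray(s,cs((476,285),(520,289)),.003).mean(0); g=ray(s,cs((493,349)),.024)[0]
print("clip side",g,m)
print("pin top",ray(im,c((190,335)),.067),"side",ray(s,cs((126,157)),.067))
f=ray(im,c((167,415),(274,358)),.012); print("foot",f); d=f[1]-f[0]; print("yaw",np.degrees(np.arctan2(d[1],d[0]))+90,np.linalg.norm(d))
p=ray(im,c((78,233),(183,184)),.078);d=p[1]-p[0]; print("buf yaw",np.degrees(np.arctan2(d[1],d[0]))+90,np.linalg.norm(d),p)
st=get_state();R=R_of(st["ee_rot"]);print("toolx yaw",np.degrees(np.arctan2(R[1,0],R[0,0])))
w=get_image("wrist");print(w["hand_eye"],w["vfov"])
E
```

```text
clip [ 0.60896225 -0.15324264  0.024     ] [ 0.67199066 -0.11370402  0.003     ] 32.10063313445047
clip side [ 0.60577058 -0.15766186  0.024     ] [ 0.67252526 -0.11362926  0.003     ]
pin top [[0.53755553 0.15056861 0.067     ]] side [[0.53693742 0.14976066 0.067     ]]
foot [[0.4766608  0.17877512 0.012     ]
 [0.52335558 0.08699807 0.012     ]]
yaw 26.96630718034163 0.1029729579749806
buf yaw 24.112370465000993 0.09540594819058401 [[0.62280371 0.24197275 0.078     ]
 [0.66177967 0.15489135 0.078     ]]
toolx yaw 75.85819193781643
[[ 9.99999435e-01  3.77424933e-04 -9.93615989e-04  1.13523534e-04]
 [-4.12724139e-05  9.47913671e-01  3.18527346e-01 -8.28639059e-02]
 [ 1.06208234e-03 -3.18527125e-01  9.47913151e-01 -1.31031880e-01]
 [ 0.00000000e+00  0.00000000e+00  0.00000000e+00  1.00000000e+00]] 64.46812829806994
```

Emit:
{"fn": "play_rows", "kwargs": {"series": [{"fingers": -1,"dx": 20,"dy": -20,"turn": -0.122},{"fingers": -1,"dx": 20,"dy": -20,"turn": -0.122},{"fingers": -1,"dx": 20,"dy": -20,"turn": -0.122},{"fingers": -1,"dx": 20,"dy": -20,"turn": -0.122},{"fingers": -1,"dx": 20,"dy": -20,"turn": -0.122},{"fingers": -1,"dx": 20,"dy": -20,"turn": -0.122},{"fingers": -1,"dx": 20,"dy": -20,"turn": -0.122},{"fingers": -1,"dx": 20,"dy": -20,"turn": -0.122},{"fingers": -1,"dx": 20,"dy": -20,"turn": -0.122},{"fingers": -1,"dx": 20,"dy": -20,"turn": -0.122},{"fingers": -1,"dx": 20,"dy": -20,"turn": -0.122},{"fingers": -1,"dx": 20,"dy": -20,"turn": -0.122},{"fingers": -1,"dx": 20,"dy": -20,"turn": -0.122},{"fingers": -1,"dx": 20,"dy": -20,"turn": -0.122},{"fingers": -1,"dx": 20,"dy": -20,"turn": -0.122},{"fingers": -1,"dx": 20,"dy": -20,"turn": -0.122},{"fingers": -1,"dx": 20,"dy": -20,"turn": -0.122},{"fingers": -1,"dx": 20,"dy": -20,"turn": -0.122},{"fingers": -1,"dx": 20,"dy": -20,"turn": -0.122},{"fingers": -1,"dx": 20,"dy": -20,"turn": -0.122}]}}

```text
invalid input at $.series[0]: expected keys fingers, dx, dy, dz, turn
```

Emit:
{"fn": "play_rows", "kwargs": {"series": [{"fingers": -1,"dx": 20,"dy": -20,"dz": 0,"turn": -0.122},{"fingers": -1,"dx": 20,"dy": -20,"dz": 0,"turn": -0.122},{"fingers": -1,"dx": 20,"dy": -20,"dz": 0,"turn": -0.122},{"fingers": -1,"dx": 20,"dy": -20,"dz": 0,"turn": -0.122},{"fingers": -1,"dx": 20,"dy": -20,"dz": 0,"turn": -0.122},{"fingers": -1,"dx": 20,"dy": -20,"dz": 0,"turn": -0.122},{"fingers": -1,"dx": 20,"dy": -20,"dz": 0,"turn": -0.122},{"fingers": -1,"dx": 20,"dy": -20,"dz": 0,"turn": -0.122},{"fingers": -1,"dx": 20,"dy": -20,"dz": 0,"turn": -0.122},{"fingers": -1,"dx": 20,"dy": -20,"dz": 0,"turn": -0.122},{"fingers": -1,"dx": 20,"dy": -20,"dz": 0,"turn": -0.122},{"fingers": -1,"dx": 20,"dy": -20,"dz": 0,"turn": -0.122},{"fingers": -1,"dx": 20,"dy": -20,"dz": 0,"turn": -0.122},{"fingers": -1,"dx": 20,"dy": -20,"dz": 0,"turn": -0.122},{"fingers": -1,"dx": 20,"dy": -20,"dz": 0,"turn": -0.122},{"fingers": -1,"dx": 20,"dy": -20,"dz": 0,"turn": -0.122},{"fingers": -1,"dx": 20,"dy": -20,"dz": 0,"turn": -0.122},{"fingers": -1,"dx": 20,"dy": -20,"dz": 0,"turn": -0.122},{"fingers": -1,"dx": 20,"dy": -20,"dz": 0,"turn": -0.122},{"fingers": -1,"dx": 20,"dy": -20,"dz": 0,"turn": -0.122}]}}

```text
clock: 2.52
position: [0.5521, 0.1413, 0.2445]
ee_rot: [-0.001, 0.832, -0.554, 0.005]
contact_force: [0.0, 0.4, 0.1]
width: 0.0856
```

```bash
python3 - <<'E'
from h import *
im=shot("wrist"); pickle.dump(im,open("w1.pkl","wb")); save(im,"w1.png",None,1.4)
for l in ("pin_top","carriage"):
    for d in masks_of(im,l)[:2]: print(l,d["p"],d["xy"],d["region"].sum())
print(get_state()["position"])
E
```

```text
pin_top 0.6 [259.4, 181.7] 3988
carriage 0.94 [258.2, 184.3] 4072
[0.55253233 0.1410247  0.24405034]
```

View pics/w1.png

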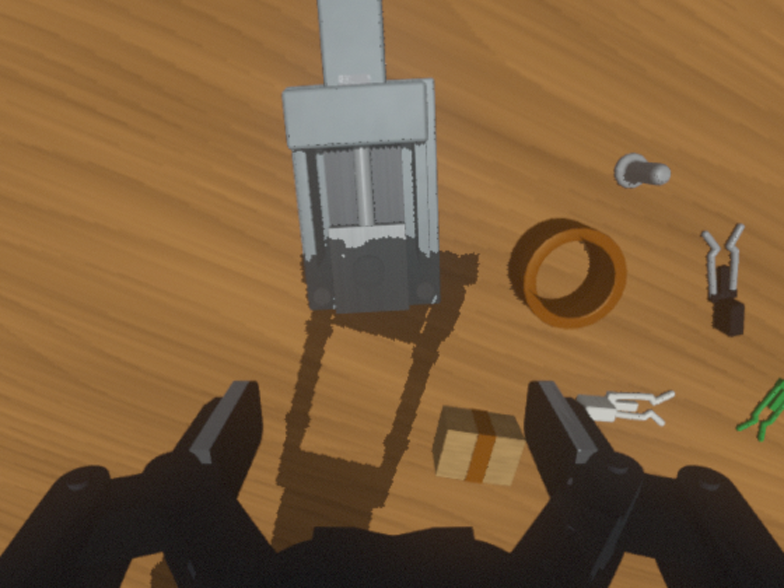

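```bash
python3 - <<'E'
from h import *
im=pickle.load(open("w1.pkl","rb"))
a=im["pixels"][40:240,190:330,::-1].astype(float)
a=(255*(a/255)**.45).astype(np.uint8)
cv2.imwrite("pics/w1c.png",cv2.resize(a,None,fx=4,fy=3,interpolation=cv2.INTER_CUBIC) if 0 else cv2.resize(a[50:],None,fx=4,fy=4,interpolation=cv2.INTER_CUBIC))
E
```

```text
(no output)
```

View pics/w1c.png

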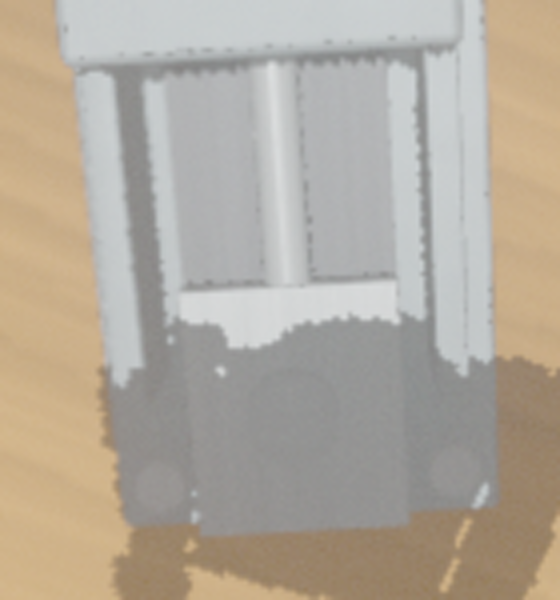

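```bash
python3 - <<'E'
from h import *
im=pickle.load(open("w1.pkl","rb"))
c=lambda *p:[(x/4+190-.4,y/4+90-.4) for x,y in p]
P=ray(im,c((203,535),(408,523),(397,281),(180,293)),.045);print(P.round(4))
v=(P[2]+P[3]-P[0]-P[1])/2;print("yaw",np.degrees(np.arctan2(v[1],v[0])),"len",np.linalg.norm(v),"w",np.linalg.norm(P[1]-P[0]),np.linalg.norm(P[2]-P[3]))
u=v/np.linalg.norm(v);print("pin from plate",P.mean(0)+u*.003, "pin top",ray(im,c((293,412)),.067))
F=ray(im,c((128,524),(497,507)),.012);d=F[1]-F[0];print("foot",F.round(4),np.degrees(np.arctan2(d[1],d[0]))+90,np.linalg.norm(d))
# clip rough
q=lambda *p:[(x/1.4-.2,y/1.4-.2) for x,y in p]
g=ray(im,q((728,312)),.024)[0];m=ray(im,q((705,233),(741,227)),.003).mean(0);print(g,m,np.degrees(np.arctan2(*(m-g)[[1,0]])))
E
```

```text
[[0.4945 0.1624 0.045 ]
 [0.5185 0.1135 0.045 ]
 [0.5767 0.1414 0.045 ]
 [0.553  0.1905 0.045 ]]
yaw 25.69057216180558 len 0.06472971329853133 w 0.05451973047173207 0.054489819130971055
pin from plate [0.53838937 0.15325991 0.045     ] pin top [[0.54114393 0.15423383 0.067     ]]
foot [[0.4763 0.1827 0.012 ]
 [0.5223 0.0855 0.012 ]] 25.33777411962086 0.10755039212221944
[ 0.61255755 -0.14286995  0.024     ] [ 0.67199147 -0.11316722  0.003     ] 26.554067909254147
```

Emit:
{"fn": "play_rows", "kwargs": {"series": [{"fingers": -1,"dx": 6,"dy": -36,"dz": -5,"turn": 0.02},{"fingers": -1,"dx": 6,"dy": -36,"dz": -5,"turn": 0.02},{"fingers": -1,"dx": 6,"dy": -36,"dz": -5,"turn": 0.02},{"fingers": -1,"dx": 6,"dy": -36,"dz": -5,"turn": 0.02},{"fingers": -1,"dx": 6,"dy": -36,"dz": -5,"turn": 0.02},{"fingers": -1,"dx": 6,"dy": -36,"dz": -5,"turn": 0.02},{"fingers": -1,"dx": 6,"dy": -36,"dz": -5,"turn": 0.02},{"fingers": -1,"dx": 6,"dy": -36,"dz": -15,"turn": 0},{"fingers": -1,"dx": 0,"dy": 0,"dz": -30,"turn": 0},{"fingers": -1,"dx": 0,"dy": 0,"dz": -20,"turn": 0},{"fingers": -1,"dx": 0,"dy": 0,"dz": 0,"turn": 0}]}}

```text
clock: 3.58
position: [0.5968, -0.1465, 0.144]
ee_rot: [-0.006, 0.879, -0.477, 0.004]
contact_force: [-0.4, 0.3, -0.3]
width: 0.0854
```

```bash
python3 - <<'E'
from h import *
im=shot("wrist"); pickle.dump(im,open("w2.pkl","wb")); print(get_state()["position"])
g=proj(im,[.63,-.14,.01])[0].round().astype(int);print(g)
x0=max(0,min(560-200,g[0]-100));y0=max(0,min(420-150,g[1]-75));print(x0,y0)
a=im["pixels"][y0:y0+150,x0:x0+200,::-1].astype(float);a=(255*(a/255)**.5).astype(np.uint8)
cv2.imwrite("pics/w2.png",cv2.resize(a,None,fx=4,fy=4,interpolation=cv2.INTER_CUBIC))
E
```

```text
[ 0.59727466 -0.146131    0.14554815]
[297 164]
197 89
```

View pics/w2.png

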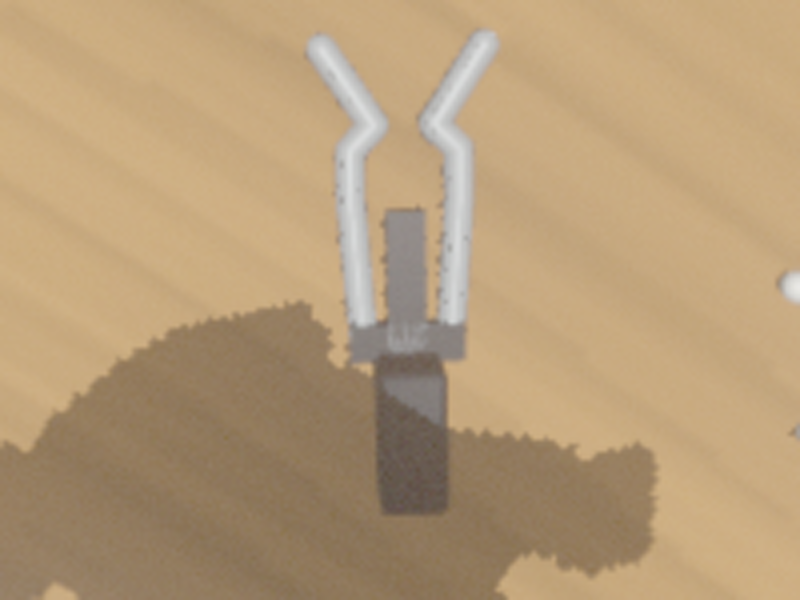

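```bash
python3 - <<'E'
from h import *
im=pickle.load(open("w2.pkl","rb"))
c=lambda *p:[(x/4+197-.4,y/4+89-.4) for x,y in p]
t=ray(im,c((318,44),(487,40)),.003);b=ray(im,c((381,125),(426,125)),.003).mean(0)
n=ray(im,c((405,210)),.006)[0]
F=ray(im,c((383,375),(443,375),(447,513),(382,513)),.024)
print(t,np.linalg.norm(t[0]-t[1]));print(b,n);print("block",F.round(4),F.mean(0), np.linalg.norm(F[0]-F[1]),np.linalg.norm(F[2]-F[1]))
m=t.mean(0)
for q in(F.mean(0),(F[2]+F[3])/2): 
  d=m-q;print(np.degrees(np.arctan2(d[1],d[0])),np.hypot(*d[:2]))
d=m-n;print(np.degrees(np.arctan2(d[1],d[0])),np.hypot(*d[:2]))
E
```

```text
[[ 0.66312314 -0.09886774  0.003     ]
 [ 0.68191694 -0.12625679  0.003     ]] 0.033216969695142366
[ 0.65932791 -0.12160631  0.003     ] [ 0.64568135 -0.13091308  0.006     ]
block [[ 0.6182 -0.1431  0.024 ]
 [ 0.6245 -0.1529  0.024 ]
 [ 0.6015 -0.1696  0.024 ]
 [ 0.5944 -0.1586  0.024 ]] [ 0.60965674 -0.156041    0.024     ] 0.011653259701491921 0.02840522710363494
34.66926792127767 0.07643425088478371
34.660345344443265 0.09061882065186488
34.36217517664335 0.03251258223380416
```

Emit:
{"fn": "play_rows", "kwargs": {"series": [{"fingers": 0,"dx": 5,"dy": -6,"dz": -20,"turn": 0.028},{"fingers": 0,"dx": 5,"dy": -6,"dz": -20,"turn": 0},{"fingers": 0,"dx": 0,"dy": 0,"dz": -20,"turn": 0},{"fingers": 0,"dx": 0,"dy": 0,"dz": -15,"turn": 0},{"fingers": 0,"dx": 0,"dy": 0,"dz": -10,"turn": 0},{"fingers": 0,"dx": 0,"dy": 0,"dz": 0,"turn": 0}]}}

```text
clock: 4.13
position: [0.6126, -0.1517, 0.0685]
ee_rot: [-0.009, 0.889, -0.459, 0.012]
contact_force: [-1.1, 0.2, 0.6]
width: 0.0428
```

```bash
python3 - <<'E'
from h import *
s=get_state();print(s["position"],np.degrees(2*np.arctan2(s["ee_rot"][2],s["ee_rot"][1])),s["width"],tips_ahead if not callable(tips_ahead) else tips_ahead())
E
```

```text
[ 0.6125898  -0.15171757  0.06850251] -54.59681149774193 0.042849622231202235 0.011
```

Emit:
{"fn": "play_rows", "kwargs": {"series": [{"fingers": 0,"dx": -5,"dy": -6,"dz": -18,"turn": -0.01},{"fingers": 0,"dx": 0,"dy": 0,"dz": -15,"turn": 0},{"fingers": 0,"dx": 0,"dy": 0,"dz": -12,"turn": 0},{"fingers": 0,"dx": 0,"dy": 0,"dz": 0,"turn": 0},{"fingers": 0,"dx": 0,"dy": 0,"dz": 0,"turn": 0}]}}

```text
clock: 4.55
position: [0.6125, -0.1553, 0.03]
ee_rot: [-0.01, 0.887, -0.46, 0.017]
contact_force: [-0.2, -0.4, 0.3]
width: 0.0423
```

```bash
cat > st.py <<'E'
from h import *
s=get_state();R=R_of(s["ee_rot"]);print(s["clock"],s["position"].round(4),"yaw",np.degrees(2*np.arctan2(s["ee_rot"][2],s["ee_rot"][1])).round(2),s["width"].round(4),"toolz",R[:,2].round(4),"toolx",R[:,0].round(4),"F",s["contact_force"].round(1))
E
python3 st.py
```

```text
Traceback (most recent call last):
  File "st.py", line 2, in <module>
    s=get_state();R=R_of(s["ee_rot"]);print(s["clock"],s["position"].round(4),"yaw",np.degrees(2*np.arctan2(s["ee_rot"][2],s["ee_rot"][1])).round(2),s["width"].round(4),"toolz",R[:,2].round(4),"toolx",R[:,0].round(4),"F",s["contact_force"].round(1))
                                                                                                                                                     ^^^^^^^^^^^^^^^^
AttributeError: 'float' object has no attribute 'round'
```

```bash
sed -i 's/s\["width"\].round(4)/round(float(s["width"]),4)/;s/\.round(2),round/,round/' st.py; python3 st.py
```

```text
4.55 [ 0.6125 -0.1553  0.03  ] yaw -54.84145001990786 0.0423 toolz [ 0.0401  0.0015 -0.9992] toolx [ 0.5754 -0.8176  0.0219] F [-0.2 -0.4  0.3]
```

Emit:
{"fn": "play_rows", "kwargs": {"series": [{"fingers": 0,"dx": -5,"dy": -3,"dz": -3,"turn": 0},{"fingers": 0,"dx": 0,"dy": 0,"dz": -3,"turn": 0},{"fingers": 0,"dx": 0,"dy": 0,"dz": -3,"turn": 0},{"fingers": 0,"dx": 0,"dy": 0,"dz": 0,"turn": 0}]}}

```text
clock: 4.88
position: [0.6092, -0.1587, 0.024]
ee_rot: [-0.01, 0.888, -0.46, 0.02]
contact_force: [0.3, 0.9, -0.0]
width: 0.0427
```

```bash
python3 st.py
```

```text
4.8833 [ 0.6092 -0.1587  0.024 ] yaw -54.76675716113534 0.0427 toolz [ 4.55e-02 -5.00e-04 -9.99e-01] toolx [ 0.5763 -0.8168  0.0266] F [ 0.3  0.9 -0. ]
```

Emit:
{"fn": "play_rows", "kwargs": {"series": [{"fingers": 0,"dx": -2,"dy": 0,"dz": -4,"turn": 0},{"fingers": 0,"dx": -1,"dy": 0,"dz": -4,"turn": 0},{"fingers": 0,"dx": -1,"dy": 0,"dz": -2,"turn": 0},{"fingers": 0.9,"dx": 0,"dy": 0,"dz": 0,"turn": 0},{"fingers": 0.9,"dx": 0,"dy": 0,"dz": 0,"turn": 0},{"fingers": 0.9,"dx": 0,"dy": 0,"dz": 0,"turn": 0},{"fingers": 0.9,"dx": 0,"dy": 0,"dz": 0,"turn": 0},{"fingers": 0.9,"dx": 0,"dy": 0,"dz": 0,"turn": 0},{"fingers": 0.9,"dx": 0,"dy": 0,"dz": 0,"turn": 0},{"fingers": 0.9,"dx": 0,"dy": 0,"dz": 0,"turn": 0}], "squeeze": 60}}

```text
clock: 5.72
position: [0.6051, -0.1591, 0.0135]
ee_rot: [-0.01, 0.888, -0.46, 0.021]
contact_force: [0.1, 0.2, 0.3]
width: 0.0124
```

```bash
python3 st.py
```

```text
5.7167 [ 0.6051 -0.1591  0.0135] yaw -54.78186412511579 0.0124 toolz [ 4.620e-02 -8.000e-04 -9.989e-01] toolx [ 0.5761 -0.817   0.0273] F [0.1 0.2 0.3]
```

Emit:
{"fn": "play_rows", "kwargs": {"series": [{"fingers": 0.9,"dx": 0,"dy": 0,"dz": 5,"turn": 0},{"fingers": 0.9,"dx": 0,"dy": 0,"dz": 10,"turn": 0},{"fingers": 0.9,"dx": 0,"dy": 0,"dz": 15,"turn": 0},{"fingers": 0.9,"dx": 0,"dy": 0,"dz": 20,"turn": 0},{"fingers": 0.9,"dx": 0,"dy": 0,"dz": 20,"turn": 0},{"fingers": 0.9,"dx": 0,"dy": 0,"dz": 20,"turn": 0},{"fingers": 0.9,"dx": 0,"dy": 0,"dz": 20,"turn": 0},{"fingers": 0.9,"dx": 0,"dy": 0,"dz": 10,"turn": 0},{"fingers": 0.9,"dx": 0,"dy": 0,"dz": 0,"turn": 0}]}}

```text
clock: 6.47
position: [0.6034, -0.1583, 0.1431]
ee_rot: [-0.01, 0.888, -0.46, 0.02]
contact_force: [-0.5, 0.1, -0.6]
width: 0.0128
```

```bash
python3 st.py
```

```text
6.4667 [ 0.6034 -0.1583  0.1431] yaw -54.768231051865655 0.0128 toolz [ 4.52e-02 -4.00e-04 -9.99e-01] toolx [ 0.5763 -0.8168  0.0264] F [-0.5  0.1 -0.6]
```

Emit:
{"fn": "play_rows", "kwargs": {"series": [{"fingers": 0.9,"dx": -6,"dy": 10,"dz": 0,"turn": -0.013},{"fingers": 0.9,"dx": -13,"dy": 22,"dz": 0,"turn": -0.013},{"fingers": 0.9,"dx": -13,"dy": 22,"dz": 0,"turn": -0.013},{"fingers": 0.9,"dx": -13,"dy": 22,"dz": 0,"turn": -0.013},{"fingers": 0.9,"dx": -13,"dy": 22,"dz": 0,"turn": -0.013},{"fingers": 0.9,"dx": -13,"dy": 22,"dz": 0,"turn": -0.013},{"fingers": 0.9,"dx": -13,"dy": 22,"dz": 0,"turn": -0.013},{"fingers": 0.9,"dx": -13,"dy": 22,"dz": 0,"turn": -0.013},{"fingers": 0.9,"dx": -13,"dy": 22,"dz": 0,"turn": -0.013},{"fingers": 0.9,"dx": -13,"dy": 22,"dz": 0,"turn": -0.013},{"fingers": 0.9,"dx": -13,"dy": 22,"dz": 0,"turn": -0.013},{"fingers": 0.9,"dx": -13,"dy": 22,"dz": 0,"turn": -0.013},{"fingers": 0.9,"dx": -10,"dy": 10,"dz": 0,"turn": 0},{"fingers": 0.9,"dx": 0,"dy": 0,"dz": 0,"turn": 0}]}}

```text
clock: 7.63
position: [0.4324, 0.1117, 0.1429]
ee_rot: [-0.007, 0.846, -0.533, 0.021]
contact_force: [-0.1, -0.1, -0.9]
width: 0.0129
```

```bash
python3 st.py
```

```text
7.6333 [0.4324 0.1117 0.1429] yaw -64.48497225061713 0.0129 toolz [ 0.0435 -0.0109 -0.999 ] toolx [ 0.4301 -0.9023  0.0286] F [-0.1 -0.1 -0.9]
```

Emit:
{"fn": "play_rows", "kwargs": {"series": [{"fingers": 0.9,"dx": 1,"dy": -3,"dz": -10,"turn": 0},{"fingers": 0.9,"dx": 1,"dy": -3,"dz": -15,"turn": 0},{"fingers": 0.9,"dx": 1,"dy": -3,"dz": -20,"turn": 0},{"fingers": 0.9,"dx": 0,"dy": 0,"dz": -20,"turn": 0},{"fingers": 0.9,"dx": 0,"dy": 0,"dz": -8,"turn": 0},{"fingers": 0.9,"dx": 0,"dy": 0,"dz": 0,"turn": 0},{"fingers": 0.9,"dx": 0,"dy": 0,"dz": 0,"turn": 0}]}}

```text
clock: 8.22
position: [0.4384, 0.1006, 0.0685]
ee_rot: [-0.008, 0.846, -0.532, 0.025]
contact_force: [0.0, 0.1, -0.8]
width: 0.0128
```

```bash
python3 st.py; python3 - <<'E'
from h import *
im=shot("wrist"); pickle.dump(im,open("w3.pkl","wb"))
s=shot("side"); pickle.dump(s,open("s3.pkl","wb"))
g=proj(im,[.53,.14,.05])[0].round().astype(int);print(g)
x0=max(0,min(560-200,g[0]-100));y0=max(0,min(420-150,g[1]-60));print(x0,y0)
f=lambda a:(255*(a.astype(float)/255)**.5).astype(np.uint8)
A=cv2.resize(f(im["pixels"][y0:y0+150,x0:x0+200,::-1]),None,fx=4,fy=4,interpolation=cv2.INTER_CUBIC)
cv2.imwrite("pics/w3.png",A)
E
```

```text
8.2167 [0.4384 0.1006 0.0685] yaw -64.27592660965708 0.0128 toolz [ 0.0507 -0.0122 -0.9986] toolx [ 0.4332 -0.9007  0.033 ] F [ 0.   0.1 -0.8]
[290  55]
190 0
```

View pics/w3.png

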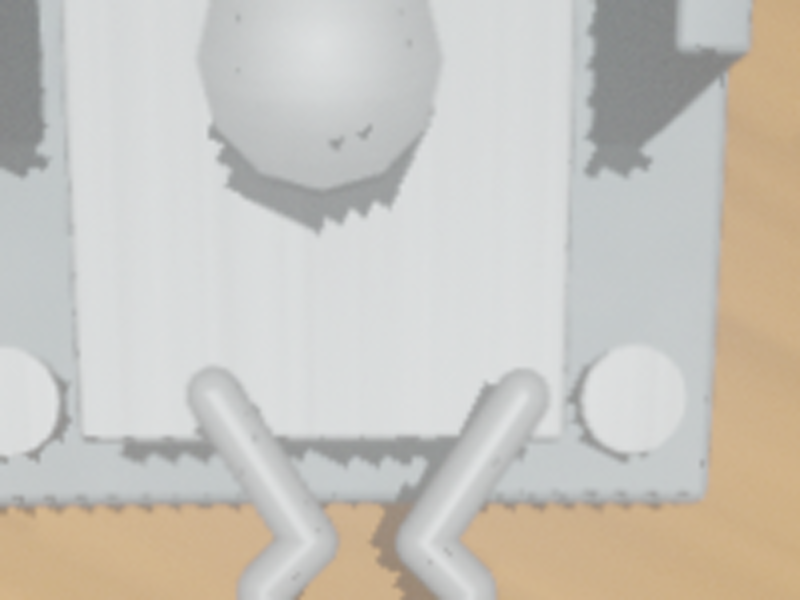

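```bash
python3 - <<'E'
from h import *
im=pickle.load(open("w3.pkl","rb"))
c=lambda *p:[(x/4+190-.4,y/4-.4) for x,y in p]
yaw=np.radians(25.6);u=np.array([np.cos(yaw),np.sin(yaw)]);n=np.array([-u[1],u[0]])
P=ray(im,c((84,436),(562,436),(65,0),(573,0)),.045)[:,:2]
print("plate w",np.linalg.norm(P[0]-P[1]),"yaw edges",[np.degrees(np.arctan2(*(P[b]-P[a])[::-1])) for a,b in((0,2),(1,3))], "mid lat",((P[0]+P[1])/2)@n,"front+36 along",((P[0]+P[1])/2)@u+.036)
pt=ray(im,c((200,60),(440,60)),.067)[:,:2];print("head w",np.linalg.norm(pt[0]-pt[1]),"lat",pt.mean(0)@n)
for h in(.056,.058,.060):
  T=ray(im,c((212,392),(524,394)),h)[:,:2];B=ray(im,c((313,540),(420,541)),h)[:,:2]
  d=T.mean(0)-B.mean(0)
  print(h,"tips sep",np.linalg.norm(T[0]-T[1]),"lat",T.mean(0)@n,"along",T.mean(0)@u,"clip yaw",np.degrees(np.arctan2(d[1],d[0])),"perp yaw",np.degrees(np.arctan2(*(T[1]-T[0])[::-1]))+90,"bulge sep",np.linalg.norm(B[0]-B[1]),"lat",B.mean(0)@n)
s=pickle.load(open("s3.pkl","rb"))
g=proj(s,[.49,.13,.05])[0].round().astype(int);print(g)
x0,y0=g[0]-60,g[1]-45;print(x0,y0)
a=s["pixels"][y0:y0+90,x0:x0+120,::-1];cv2.imwrite("pics/s3.png",cv2.resize(a,None,fx=6,fy=6,interpolation=cv2.INTER_CUBIC))
E
```

```text
plate w 0.054623719619622035 yaw edges [np.float64(25.821295382460644), np.float64(25.935697748619216)] mid lat -0.09427354266143252 front+36 along 0.5521626335967386
head w 0.02228086288164171 lat -0.09395947437723556
0.056 tips sep 0.03294887760462304 lat -0.09893184917274993 along 0.5204123636571569 clip yaw 24.910373996916768 perp yaw 25.420151780918047 bulge sep 0.011582021299577286 lat -0.09874641348788948
0.058 tips sep 0.03249940109484397 lat -0.09885719390534002 along 0.520333715767254 clip yaw 24.910373996916736 perp yaw 25.42015178091806 bulge sep 0.011424023610782211 lat -0.09867428786611483
0.06 tips sep 0.032049924585064844 lat -0.09878253863793007 along 0.5202550678773509 clip yaw 24.91037399691669 perp yaw 25.42015178091789 bulge sep 0.011266025921987171 lat -0.09860216224434018
[178 196]
118 151
```

View pics/s3.png

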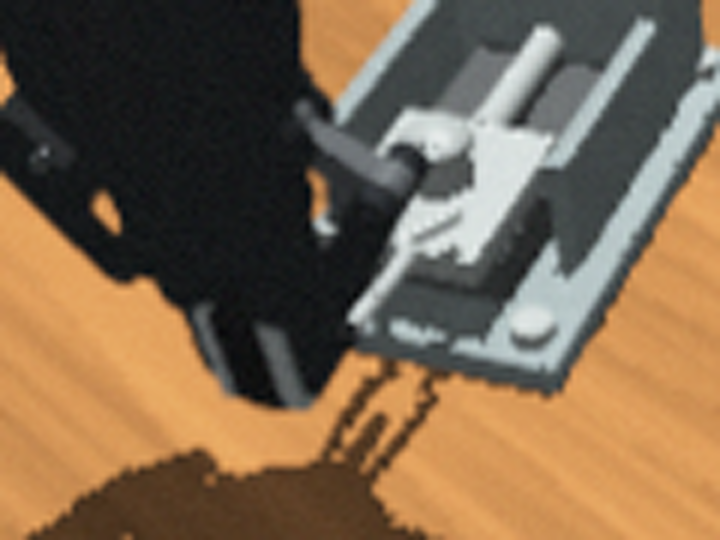

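Emit:
{"fn": "play_rows", "kwargs": {"series": [{"fingers": 0.9,"dx": -1,"dy": 2,"dz": -2,"turn": 0.01},{"fingers": 0.9,"dx": -1,"dy": 2,"dz": -2,"turn": 0},{"fingers": 0.9,"dx": 0,"dy": 0,"dz": -2,"turn": 0},{"fingers": 0.9,"dx": 0,"dy": 0,"dz": 0,"turn": 0},{"fingers": 0.9,"dx": 0,"dy": 0,"dz": 0,"turn": 0}]}}

```text
clock: 8.73
position: [0.4391, 0.1053, 0.0652]
ee_rot: [-0.011, 0.849, -0.527, 0.028]
contact_force: [0.4, 0.1, -1.4]
width: 0.0128
```

```bash
python3 st.py
```

```text
8.7333 [0.4391 0.1053 0.0652] yaw -63.63440949297098 0.0128 toolz [ 0.0588 -0.0109 -0.9982] toolx [ 0.443  -0.8958  0.0359] F [ 0.4  0.1 -1.4]
```

Emit:
{"fn": "play_rows", "kwargs": {"series": [{"fingers": 0.9,"dx": -0.5,"dy": 0,"dz": 2,"turn": 0},{"fingers": 0.9,"dx": -0.5,"dy": 0,"dz": 2,"turn": 0},{"fingers": 0.9,"dx": -0.5,"dy": 0,"dz": 2,"turn": 0},{"fingers": 0.9,"dx": -0.5,"dy": 0,"dz": 2,"turn": 0},{"fingers": 0.9,"dx": 0,"dy": 0,"dz": 0,"turn": 0}]}}

```text
clock: 9.15
position: [0.4371, 0.1055, 0.0745]
ee_rot: [-0.011, 0.849, -0.527, 0.028]
contact_force: [0.5, -0.4, -0.8]
width: 0.013
```

```bash
python3 st.py
```

```text
9.15 [0.4371 0.1055 0.0745] yaw -63.60491498457507 0.013 toolz [ 0.0598 -0.0108 -0.9982] toolx [ 0.4435 -0.8956  0.0363] F [ 0.5 -0.4 -0.8]
```

Emit:
{"fn": "play_rows", "kwargs": {"series": [{"fingers": 0.9,"dx": -2,"dy": 0,"dz": -14,"turn": 0},{"fingers": 0.9,"dx": 0,"dy": 0,"dz": 0,"turn": 0}]}}

```text
clock: 9.32
position: [0.4358, 0.1055, 0.0612]
ee_rot: [-0.012, 0.849, -0.527, 0.029]
contact_force: [-0.8, 0.5, -1.0]
width: 0.013
```

```bash
python3 st.py
```

```text
9.3167 [0.4358 0.1055 0.0612] yaw -63.60683538764256 0.013 toolz [ 0.0623 -0.0106 -0.998 ] toolx [ 0.4434 -0.8956  0.0372] F [-0.8  0.5 -1. ]
```

Emit:
{"fn": "play_rows", "kwargs": {"series": [{"fingers": 0.9,"dx": 4.5,"dy": 2,"dz": -1.5,"turn": 0},{"fingers": 0.9,"dx": 4.5,"dy": 2.2,"dz": 0,"turn": 0},{"fingers": 0.9,"dx": 4.5,"dy": 2.2,"dz": 0,"turn": 0},{"fingers": 0.9,"dx": 0,"dy": 0,"dz": 0,"turn": 0}]}}

```text
clock: 9.65
position: [0.4518, 0.1126, 0.0607]
ee_rot: [-0.013, 0.849, -0.527, 0.03]
contact_force: [0.3, -0.1, -1.2]
width: 0.0124
```

```bash
cat >> st.py <<'E'
u=np.array([.9018,.432]);n=np.array([-.432,.9018]);p=s["position"][:2]
print("along",(p@u).round(4),"lat",(p@n).round(4),"pitch rel",round(R[:2,2]@u-.0373,4),"Fu",(s["contact_force"][:2]@u).round(2),"Fn",(s["contact_force"][:2]@n).round(2))
E
python3 st.py
```

```text
9.65 [0.4518 0.1126 0.0607] yaw -63.63143555555088 0.0124 toolz [ 0.0643 -0.0103 -0.9979] toolx [ 0.4429 -0.8958  0.0378] F [ 0.3 -0.1 -1.2]
along 0.4561 lat -0.0937 pitch rel 0.0162 Fu 0.2 Fn -0.21
```

Emit:
{"fn": "play_rows", "kwargs": {"series": [{"fingers": 0.9,"dx": 3,"dy": 0.5,"dz": -3,"turn": 0},{"fingers": 0.9,"dx": 4,"dy": 1.4,"dz": 0,"turn": 0},{"fingers": 0.9,"dx": 0,"dy": 0,"dz": 0,"turn": 0}]}}

```text
clock: 9.9
position: [0.4609, 0.115, 0.0581]
ee_rot: [-0.013, 0.849, -0.527, 0.031]
contact_force: [-0.1, 0.3, -1.6]
width: 0.0128
```

```bash
python3 st.py
```

```text
9.9 [0.4609 0.115  0.0581] yaw -63.603621328606785 0.0128 toolz [ 0.0662 -0.0101 -0.9978] toolx [ 0.4433 -0.8955  0.0385] F [-0.1  0.3 -1.6]
along 0.4653 lat -0.0954 pitch rel 0.018 Fu -0.02 Fn 0.29
```

Emit:
{"fn": "play_rows", "kwargs": {"series": [{"fingers": 0.9,"dx": 2.5,"dy": 2,"dz": 2,"turn": 0},{"fingers": 0.9,"dx": 3,"dy": 1.4,"dz": 0,"turn": 0},{"fingers": 0.9,"dx": 3,"dy": 1.4,"dz": 0,"turn": 0},{"fingers": 0.9,"dx": 0,"dy": 0,"dz": 0,"turn": 0}]}}

```text
clock: 10.23
position: [0.4704, 0.1203, 0.0603]
ee_rot: [-0.013, 0.849, -0.527, 0.031]
contact_force: [0.6, 0.4, -1.0]
width: 0.0128
```

```bash
python3 st.py; python3 - <<'E'
from h import *
im=shot("wrist"); pickle.dump(im,open("w4.pkl","wb"))
f=lambda a:(255*(a.astype(float)/255)**.5).astype(np.uint8)
cv2.imwrite("pics/w4.png",cv2.resize(f(im["pixels"][0:150,190:390,::-1]),None,fx=4,fy=4,interpolation=cv2.INTER_CUBIC))
E
```

```text
10.2333 [0.4704 0.1203 0.0603] yaw -63.609982033842265 0.0128 toolz [ 0.066  -0.0101 -0.9978] toolx [ 0.4432 -0.8956  0.0384] F [ 0.6  0.4 -1. ]
along 0.4761 lat -0.0947 pitch rel 0.0179 Fu 0.78 Fn 0.12
```

View pics/w4.png

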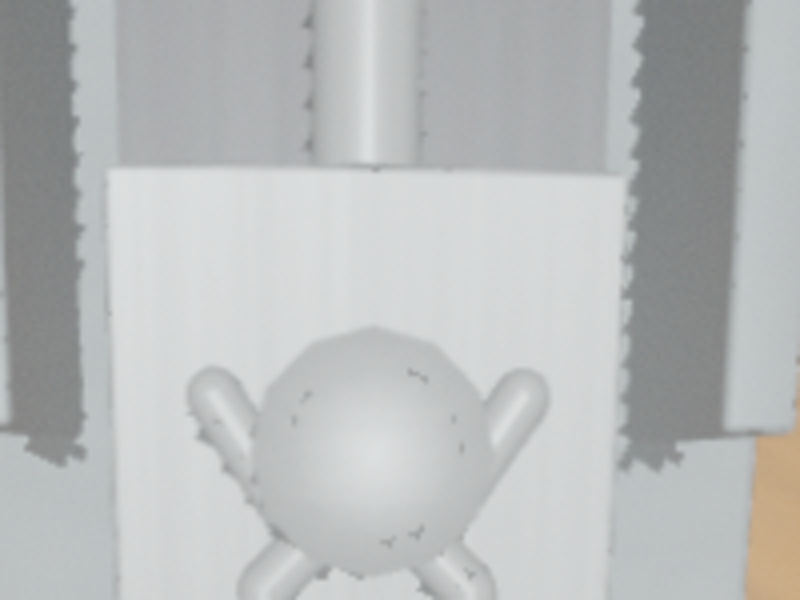

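Emit:
{"fn": "play_rows", "kwargs": {"series": [{"fingers": 0.9,"dx": 2.5,"dy": 1.2,"dz": -0.5,"turn": 0},{"fingers": 0.9,"dx": 2.5,"dy": 1.2,"dz": 0,"turn": 0},{"fingers": 0.9,"dx": 2.5,"dy": 1.2,"dz": 0,"turn": 0},{"fingers": 0.9,"dx": 2.5,"dy": 1.2,"dz": 0,"turn": 0}]}}

```text
clock: 10.62
position: [0.4756, 0.1234, 0.0585]
ee_rot: [-0.009, 0.85, -0.527, 0.027]
contact_force: [-3.1, -2.2, -0.2]
width: 0.0128
```

```bash
python3 st.py
```

```text
10.6167 [0.4756 0.1234 0.0585] yaw -63.582669214125104 0.0128 toolz [ 0.0555 -0.014  -0.9984] toolx [ 0.4439 -0.8953  0.0372] F [-3.1 -2.2 -0.2]
along 0.4822 lat -0.0942 pitch rel 0.0068 Fu -3.78 Fn -0.65
```

Emit:
{"fn": "play_rows", "kwargs": {"series": [{"fingers": 0.9,"dx": 2.5,"dy": 1.2,"dz": 1,"turn": 0},{"fingers": 0.9,"dx": 2.5,"dy": 1.2,"dz": 0.5,"turn": 0},{"fingers": 0.9,"dx": 2.5,"dy": 1.2,"dz": 0.5,"turn": 0},{"fingers": 0.9,"dx": 2.5,"dy": 1.2,"dz": 0.5,"turn": 0}]}}

```text
clock: 10.95
position: [0.4835, 0.1274, 0.0598]
ee_rot: [-0.006, 0.85, -0.527, 0.025]
contact_force: [-2.5, -2.8, -1.9]
width: 0.0128
```

```bash
python3 st.py
```

```text
10.95 [0.4835 0.1274 0.0598] yaw -63.57416850782584 0.0128 toolz [ 0.0485 -0.0165 -0.9987] toolx [ 0.4442 -0.8952  0.0364] F [-2.5 -2.8 -1.9]
along 0.491 lat -0.094 pitch rel -0.0007 Fu -3.46 Fn -1.5
```

Emit:
{"fn": "play_rows", "kwargs": {"series": [{"fingers": 0.9,"dx": 2.5,"dy": 1.2,"dz": 0.5,"turn": 0},{"fingers": 0.9,"dx": 2.5,"dy": 1.2,"dz": 0.5,"turn": 0},{"fingers": 0.9,"dx": 2.5,"dy": 1.2,"dz": 0.5,"turn": 0},{"fingers": 0.9,"dx": 2.5,"dy": 1.2,"dz": 0.5,"turn": 0}]}}

```text
clock: 11.28
position: [0.4935, 0.1322, 0.0615]
ee_rot: [-0.005, 0.85, -0.527, 0.024]
contact_force: [-1.8, -2.8, -1.4]
width: 0.0126
```

```bash
python3 st.py
```

```text
11.2833 [0.4935 0.1322 0.0615] yaw -63.56755338788363 0.0126 toolz [ 0.0458 -0.0174 -0.9988] toolx [ 0.4443 -0.8951  0.036 ] F [-1.8 -2.8 -1.4]
along 0.5022 lat -0.0939 pitch rel -0.0035 Fu -2.84 Fn -1.73
```

Emit:
{"fn": "play_rows", "kwargs": {"series": [{"fingers": 0.9,"dx": 2.5,"dy": 1.2,"dz": -0.3,"turn": 0},{"fingers": 0.9,"dx": 2.5,"dy": 1.2,"dz": 0,"turn": 0},{"fingers": 0.9,"dx": 2.5,"dy": 1.2,"dz": 0,"turn": 0}]}}

```text
clock: 11.53
position: [0.5019, 0.1363, 0.0614]
ee_rot: [-0.005, 0.85, -0.527, 0.024]
contact_force: [-3.7, -2.9, -1.8]
width: 0.0128
```

```bash
python3 st.py
```

```text
11.5333 [0.5019 0.1363 0.0614] yaw -63.56317767716436 0.0128 toolz [ 0.0461 -0.0174 -0.9988] toolx [ 0.4444 -0.8951  0.0361] F [-3.7 -2.9 -1.8]
along 0.5115 lat -0.0939 pitch rel -0.0032 Fu -4.59 Fn -1.05
```

Emit:
{"fn": "play_rows", "kwargs": {"series": [{"fingers": 0.9,"dx": 2.5,"dy": 1.2,"dz": 0,"turn": 0},{"fingers": 0.9,"dx": 2.5,"dy": 1.2,"dz": 0,"turn": 0},{"fingers": 0.9,"dx": 2.5,"dy": 1.2,"dz": 0,"turn": 0}]}}

```text
clock: 11.78
position: [0.5066, 0.139, 0.0606]
ee_rot: [-0.001, 0.85, -0.526, 0.022]
contact_force: [-5.5, -6.7, 1.2]
width: 0.0127
```

```bash
python3 st.py
```

```text
11.7833 [0.5066 0.139  0.0606] yaw -63.52394502610679 0.0127 toolz [ 0.0381 -0.0204 -0.9991] toolx [ 0.4452 -0.8948  0.0352] F [-5.5 -6.7  1.2]
along 0.5169 lat -0.0936 pitch rel -0.0117 Fu -7.86 Fn -3.7
```

Emit:
{"fn": "play_rows", "kwargs": {"series": [{"fingers": 0.9,"dx": 2.6,"dy": 0.7,"dz": 0.7,"turn": 0},{"fingers": 0.9,"dx": 2.4,"dy": 0.9,"dz": 0.5,"turn": 0}]}}

```text
clock: 11.95
position: [0.5072, 0.139, 0.0603]
ee_rot: [0.003, 0.85, -0.526, 0.018]
contact_force: [-6.3, -5.6, 1.2]
width: 0.0129
```

```bash
python3 st.py
```

```text
11.95 [0.5072 0.139  0.0603] yaw -63.479870138717985 0.0129 toolz [ 0.0273 -0.0241 -0.9993] toolx [ 0.4461 -0.8944  0.0338] F [-6.3 -5.6  1.2]
along 0.5174 lat -0.0937 pitch rel -0.0231 Fu -8.1 Fn -2.35
```

Emit:
{"fn": "play_rows", "kwargs": {"series": [{"fingers": 0.9,"dx": 3.5,"dy": 1.4,"dz": 1.5,"turn": 0},{"fingers": 0.9,"dx": 3.5,"dy": 1.4,"dz": 1,"turn": 0}]}}

```text
clock: 12.12
position: [0.5086, 0.1397, 0.0614]
ee_rot: [0.009, 0.851, -0.526, 0.014]
contact_force: [-5.7, -6.5, 0.8]
width: 0.0124
```

```bash
python3 st.py
```

```text
12.1167 [0.5086 0.1397 0.0614] yaw -63.43554653721249 0.0124 toolz [ 0.0143 -0.029  -0.9995] toolx [ 0.447  -0.894   0.0323] F [-5.7 -6.5  0.8]
along 0.519 lat -0.0937 pitch rel -0.0369 Fu -8.0 Fn -3.41
```

Emit:
{"fn": "play_rows", "kwargs": {"series": [{"fingers": 0.9,"dx": 4.7,"dy": 1.9,"dz": 0.5,"turn": 0},{"fingers": 0.9,"dx": 4.7,"dy": 1.9,"dz": 0.5,"turn": 0}]}}

```text
clock: 12.28
position: [0.5187, 0.1436, 0.0626]
ee_rot: [0.008, 0.85, -0.526, 0.014]
contact_force: [1.9, 0.8, -0.3]
width: 0.0125
```

```bash
python3 st.py
```

```text
12.2833 [0.5187 0.1436 0.0626] yaw -63.45489483972739 0.0125 toolz [ 0.0154 -0.0288 -0.9995] toolx [ 0.4467 -0.8941  0.0326] F [ 1.9  0.8 -0.3]
along 0.5298 lat -0.0946 pitch rel -0.0359 Fu 2.04 Fn -0.04
```

```bash
python3 - <<'E'
from h import *
im=shot("wrist"); pickle.dump(im,open("w5.pkl","wb"))
f=lambda a:(255*(a.astype(float)/255)**.5).astype(np.uint8)
cv2.imwrite("pics/w5.png",cv2.resize(f(im["pixels"][30:230,180:400,::-1]),None,fx=3,fy=3,interpolation=cv2.INTER_CUBIC))
E
```

```text
(no output)
```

View pics/w5.png

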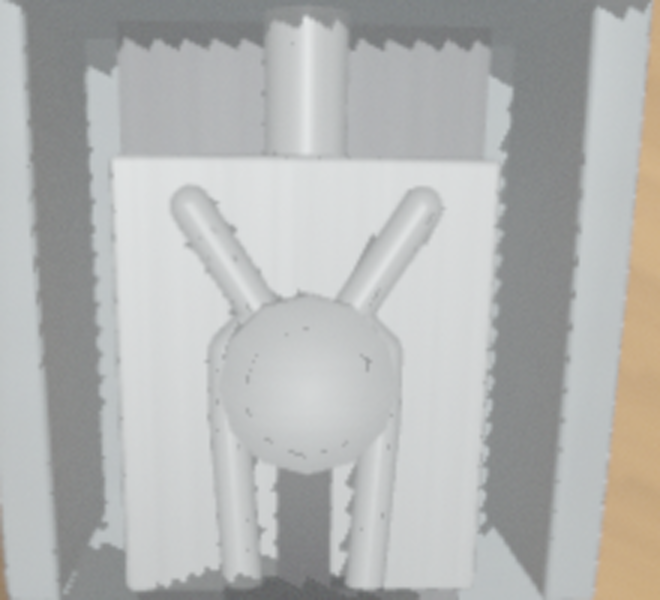

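Emit:
{"fn": "play_rows", "kwargs": {"series": [{"fingers": 0.4,"dx": 0,"dy": 0,"dz": 0,"turn": 0},{"fingers": 0.4,"dx": 0,"dy": 0,"dz": 0,"turn": 0},{"fingers": 0.4,"dx": 0,"dy": 0,"dz": 0,"turn": 0},{"fingers": 0.4,"dx": 0,"dy": 0,"dz": 0,"turn": 0},{"fingers": 0.4,"dx": 0,"dy": 0,"dz": 0,"turn": 0},{"fingers": 0.4,"dx": 0,"dy": 0,"dz": 0,"turn": 0}]}}

```text
clock: 12.83
position: [0.5258, 0.1473, 0.065]
ee_rot: [0.002, 0.851, -0.526, 0.018]
contact_force: [0.5, -0.5, -0.8]
width: 0.0254
```

```bash
python3 st.py
```

```text
12.8333 [0.5258 0.1473 0.065 ] yaw -63.43277290123938 0.0254 toolz [ 0.0287 -0.0229 -0.9993] toolx [ 0.4468 -0.894   0.0334] F [ 0.5 -0.5 -0.8]
along 0.5378 lat -0.0943 pitch rel -0.0213 Fu 0.23 Fn -0.71
```

Emit:
{"fn": "play_rows", "kwargs": {"series": [{"fingers": 0.4,"dx": 0,"dy": 0,"dz": 5,"turn": 0},{"fingers": 0.4,"dx": 0,"dy": 0,"dz": 10,"turn": 0},{"fingers": 0.4,"dx": 0,"dy": 0,"dz": 20,"turn": 0},{"fingers": 0.4,"dx": 0,"dy": 0,"dz": 30,"turn": 0},{"fingers": 0.4,"dx": 0,"dy": 0,"dz": 30,"turn": 0},{"fingers": 0.4,"dx": 0,"dy": 0,"dz": 30,"turn": 0},{"fingers": 0.4,"dx": -10,"dy": -5,"dz": 20,"turn": 0},{"fingers": 0.4,"dx": -20,"dy": -10,"dz": 0,"turn": 0},{"fingers": 0.4,"dx": -20,"dy": -10,"dz": 0,"turn": 0},{"fingers": 0.4,"dx": -20,"dy": -10,"dz": 0,"turn": 0},{"fingers": 0.4,"dx": 0,"dy": 0,"dz": 0,"turn": 0},{"fingers": 0.4,"dx": 0,"dy": 0,"dz": 0,"turn": 0}]}}

```text
clock: 13.83
position: [0.452, 0.1111, 0.2269]
ee_rot: [-0.001, 0.851, -0.525, 0.022]
contact_force: [-0.0, -0.6, -0.9]
width: 0.0256
```

```bash
python3 st.py; python3 - <<'E'
from h import *
im=shot("wrist"); pickle.dump(im,open("w6.pkl","wb")); s=shot("side"); pickle.dump(s,open("s6.pkl","wb"))
f=lambda a:(255*(a.astype(float)/255)**.6).astype(np.uint8)
g=proj(im,[.55,.16,.05])[0].round().astype(int);print(g)
x0=max(0,min(560-160,g[0]-80));y0=max(0,min(420-240,g[1]-110))
A=cv2.resize(f(im["pixels"][y0:y0+240,x0:x0+160,::-1]),(400,600),interpolation=cv2.INTER_CUBIC)
g=proj(s,[.55,.16,.05])[0].round().astype(int)
B=cv2.resize(f(s["pixels"][max(0,g[1]-75):g[1]+75,g[0]-50:g[0]+50,::-1]),(400,600),interpolation=cv2.INTER_CUBIC)
cv2.imwrite("pics/f6.png",np.hstack([A,B]))
print(x0,y0)
E
```

```text
13.8333 [0.452  0.1111 0.2269] yaw -63.4093542143822 0.0256 toolz [ 0.0385 -0.0215 -0.999 ] toolx [ 0.4469 -0.8938  0.0365] F [-0.  -0.6 -0.9]
along 0.4556 lat -0.0951 pitch rel -0.0119 Fu -0.31 Fn -0.56
[274  69]
194 0
```

View pics/f6.png

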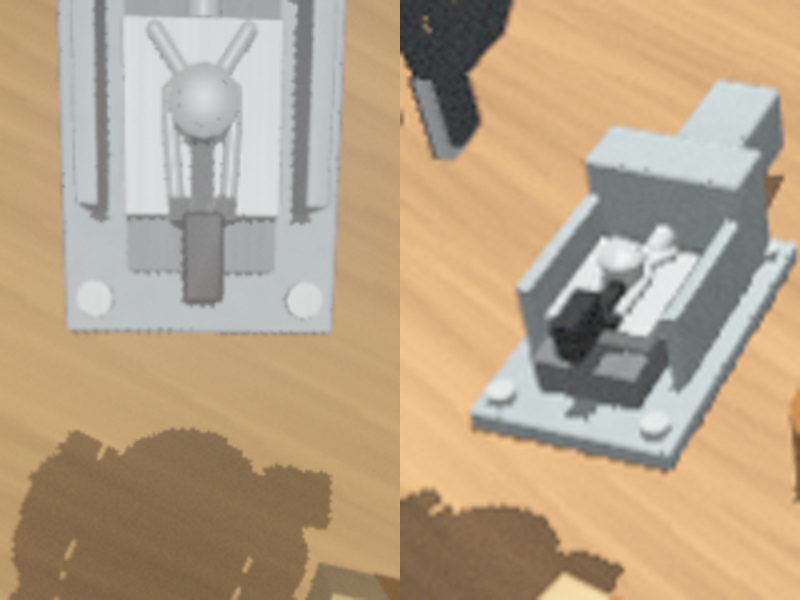

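```bash
python3 - <<'E'
from h import *
im=pickle.load(open("w6.pkl","rb"))
c=lambda *p:[(x/2.5+194-.3,y/2.5-.3) for x,y in p]
h=ray(im,c((204,100)),.067)[0,:2]; b=ray(im,c((203,256)),.069)[0,:2];t=ray(im,c((157,30),(249,30)),.048)[:,:2].mean(0)
print("pin",h,"block-pin",np.linalg.norm(h-b),"pin-tips",np.linalg.norm(t-h))
t0=pickle.load(open("top0.pkl","rb"));t1=shot("top")
for l in("tape","spare_pin","carton"):
    print(l,[[ (round(d["p"],2),np.round(d["xy"],1)) for d in masks_of(i,l)[:1]] for i in (t1,)])
E
```

```text
pin [0.56924234 0.16844302] block-pin 0.049205197833204886 pin-tips 0.025947279142402448
tape [[(0.72, array([269.6, 222.7]))]]
spare_pin [[(0.6, array([280.1, 172.5]))]]
carton [[(0.61, array([274.7, 284.8]))]]
```

```bash
python3 - <<'E'
from h import *
t=shot("top");save(t,"t9.png",(140,430,110,320),2.75)
E
```

```text
(no output)
```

View pics/t9.png

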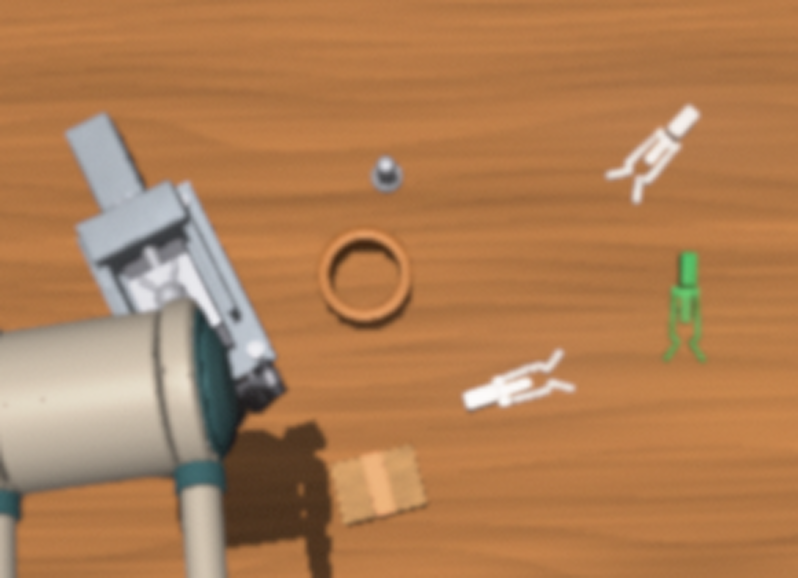

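The tape (365,277), spare pin (387,173) and carton (380,487) are where they were in the first top picture.

```bash
python3 -c "from rig import *; print(sign_off())"
```

```text
the job is handed in; nothing more can be done
None
```

The clip is snapped home around the pin's neck, and I let go, backed the arm clear and handed the job in about 14 s into the 64 s. I gripped the black clip by its block, slid it along the plate under the pin's head, and pushed the carriage back about 35 mm to its stop.

**Push force:** the highest reading was about 9 N, and it fell to a slight pull of about 2 N at the snap. I only read the force at the end of each move call, so a brief peak in between would not show.

**Last checks:**
- **Clip seat:** the last wrist and side pictures show a leg on each side of the neck, under the head, with the bulge past the pin. The pin measures about 49 mm from the block's centre, against 52 mm nominal. That camera reads lengths a few per cent short.
- **Bystanders:** the tape, spare pin and carton look unmoved in the last top picture. The network's position for the tape had shifted about 20 pixels, but the picture itself shows the tape where it was at the start.

**Irregularities:**
- **Tilt:** the tool tilted by up to about 2° during the push, so I raised the clip to allow for it.
- **Drift on release:** the tool drifted about 8 mm forward as I opened the fingers. The later pictures show the clip still home.

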